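# Box under the spout, latch it, tip the sea glass in

### The job

Push the blue receiving box along its rail until it is fully home under the steel spout, then swing the latch arm with the red post closed behind it until it rests in its brass catch. Then lift the tray by its red knob so that all four pieces of sea glass slide down the spout into the box, and lower the tray back level; leave the tin and the wooden knob block beside it where they are.

Things in the scene. Friction and masses are not known exactly. Their poses are not given: they have to be found in the camera images.
- station: Fixed filling station on a grey base plate 100 x 385 mm, 12 mm thick. Origin: on the bench under the centre of the spout. Its y axis runs along the rail: the box is home at y = 0 and starts toward -y; the tipping tray reaches to +y. Its x axis points away from the robot (yaw varies). Behind the spout, at y = +50 to +56 mm, stands a grey end panel 90 mm wide, 150 mm high.
- carriage (a joint): Slide of the blue receiving box: 0 m = fully home under the spout against its stop, grows to 0.17 as the box is drawn out along the station's -y; starts between 0.09 and 0.14. It slides with about 1.2 N of friction and stays where left.
- box_floor (a point): Centre of the inner floor of the blue box (22 mm above the bench). Frame as the station's. Box outside 84 x 84 mm, walls 4 mm thick, rim 60 mm above the bench (10 mm below the spout).
- push_end (a point): Centre of the end face of the box's push block, 40 mm above the bench: the block, 20 mm wide (rubber end 24 mm), z from 27 to 53 mm, sticks out 40 mm from the box's -y wall. Push this face along the station's +y.
- latch (a joint): Vertical hinge of the latch arm: 0 rad = arm along the station's +x, across the rail behind the push block, resting in the brass catch (at x = +58, y = -83 mm, 52 mm high); grows as it swings open, pointing to the station's -y at 1.57; range 0 to 2.0, starts at 1.5 to 1.85. Stays where left (about 0.5 N at the post). It closes only when the box is home.
- latch_pivot (a point): Point on the hinge axis of the latch, 60 mm above the bench.
- latch_knob (a point): Red upright post on the latch arm, 12 mm thick, 85 mm from the hinge axis; this point lies on its axis 60 mm above the bench, the top at 75 mm. The arm itself is a bar 125 mm long, 8 mm wide, z from 30 to 40 mm.
- tray (a joint): Hinge of the aluminium tipping tray: 0 rad = level, grows as the knob end is lifted, to 1.25. The tray falls back by its own weight (about 1 N at the knob). The glass slides off from about 0.65 rad on.
- tray_hinge (a point): Middle of the tray's hinge axis, which runs along the station's x, 155 mm above the bench. The tray, 72 mm wide with walls 22 mm high, reaches 116 mm from here along the station's +y; its end over the spout is open.
- tray_knob (a point): Centre of the tray's red knob, a disc 24 mm across and 22 mm thick, axis along the station's x: pinch it across the flats (fingers closing along the station's x); it can turn between the fingers. It lies 165 mm from the hinge along the tray and 11 mm above it (166 mm above the bench when level), 49 mm beyond the tray's end wall on a 10 mm stem.
- stone_a: Flat piece of sea glass, grey-blue, 21x28x4 mm, loose, lying on the tray at the start. Origin: centre of its underside.
- stone_b: Flat piece of sea glass, grey-blue, 16x22x4 mm, loose, lying on the tray at the start. Origin: centre of its underside.
- stone_c: Flat piece of sea glass, pale grey-green, 22x27x4 mm, loose, lying on the tray at the start. Origin: centre of its underside.
- stone_d: Flat piece of sea glass, green, 19x25x4 mm, loose, lying on the tray at the start. Origin: centre of its underside.
- tin: Low round cream tin with solder chips, 54 mm across, 17 mm high, a bystander on the bench. Origin: centre of its underside.
- knob_block: Turned wooden doming knob, 38 mm across, 62 mm high, standing, a bystander. Origin: centre of its underside.
- spout (a point): Centre of the mouth of the fixed steel spout, 70 mm above the bench. The spout is a funnel reaching 38 mm to either side along the station's x and y (50 mm to +y), from 70 to 152 mm height.

How it is judged:
By the outcome, as a careful person would: the job done as asked, in the order asked, and still so for the second after the job is handed in, with the robot touching nothing.
It also fails if it takes over 67 s, if anything falls off the work surface, if the arm or the gripper's body presses on something with over 40 N, if the wrist force passes 120 N, or if a joint passes its speed limit or range.

### The arm

A 6-joint arm with a two-finger parallel gripper is mounted at the origin on a cart in front of the work surface, level with it; the furniture and walls round the work are solid. World frame = base frame: x ahead of the robot, y to its left, z up, the work surface at z = 0. Lengths are in m, angles in rad, forces in N, time in s.
With the tool pointing down it reaches from about 0.425 to 0.95 m from the base axis. Payload 14.7 kg.
Tool frame: the origin (TCP) lies midway between the tips of the shut fingers; the grasp point (between the pads) lies 19 mm behind it; z points along the fingers, y is the line along which they close (so a half turn about z gives the same grasp; the last joint's range is limited). The gripper opens to 85 mm and grips with 20 to 120 N. Pads are 22 mm wide; open, the fingers measure 114 mm over their backs; the gripper's body (76 mm by 85 mm) begins 54 mm behind the grasp point. The pads swing forward as they close: fully open they stand 13 mm farther back than shut.
Start: joints at [1.146, 0.48, 1.596, -0, 1.065, -0.047], TCP at [0.24, 0.604, 0.231] pointing down, gripper open.
Joint ranges: [-2.75, 2.75], [-0.82, 2.05], [0.23, 2.67], [-1.56, 4.7], [0.09, 2.69], [-2.92, 2.92]. Speed limits (rad/s): [1.89, 1.89, 2.39, 3.01, 3.01, 3.01].

### API

Orientations are given as a unit quaternion [w, x, y, z].
In Python, from plant import ctrl gives the robot as it stands.
- The arm moves only by the tool move_tool, called after "Call:" as name(argument=value, ...) on one line, values as JSON. Schema: {"type":"object","properties":{"ticks":{"type":"object","properties":{"deltas":{"type":"array","items":{"type":"array","items":{"type":"number"},"minItems":7,"maxItems":7},"minItems":1,"maxItems":5}},"additionalProperties":false,"required":["deltas"]},"grip_n":{"type":"number"},"only":{"type":"string"},"quiet":{"type":"boolean"},"lines":{"type":"string"}},"required":["ticks"],"additionalProperties":false}. ticks is an object whose key "deltas" holds a list of rows, 1 to 5 of them, each of 7 numbers: dx, dy, dz in mm, then a rotation vector rx, ry, rz in units of 0.1 rad, then the finger opening in m; each row is the pose to reach, as a shift and turn from the pose commanded when the call began, along the tool's axes at that moment; what a row does not reach only later rows make up. A row lasts 1/10 s, in which the tool goes at most 0.05 m and 0.15 rad, less where a joint would pass 70% of its speed; a pose out of reach is approached as far as the arm can. The fingers move at their own pace and stop on an object; grip_n is the grip in N (left out, the last holds). Time passes only in rows, so rows that do not move let the fingers close. The tool returns the time, the measured TCP pose, the force, the opening and the grip force at its end. only (a regular expression) keeps the lines of the reply that match it, lines (a string "A,B") keeps lines A to B, and quiet returns only ok. Input that does not fit is refused with a message, and nothing moves.
- ctrl.state(): the state, without advancing time (a new reading comes with each control period).
- ctrl.camera(name): name is "scene" or "top" or "wrist"; returns a dict with "img" (480x640x3 uint8, blue, green, red), "camera_matrix" (3x3 intrinsics, pixels), "distortion" ([k1, k2, p1, p2, k3] as OpenCV has them; the pictures are not rectified), "R" (3x3) and "t" (3): a world point X has camera coordinates R X + t. Camera axes: x right, y down, z forward; pixel columns grow to the right and rows downward; lengths in m; the calibration is good to about 2 mm. A picture is of the moment at which its call begins. There is no depth.
- ctrl.hand_in(): hands the job in; it is judged then, once.
The state is a dict: "time": time; "q": joint angles; "joint_velocities": joint speeds; "tau": joint torques, N m; "position": TCP position; "ee_rot": TCP orientation; "ft_force": force on the tool from outside, world axes, zero at the start; "moment": the same for the moment, N m; "finger_gap": finger opening in m; "grip_force": force on a finger pad.
Only numpy, scipy, OpenCV 4.12 (cv2) and the standard library are available. Lean on these libraries where they do the work, as an engineer would, in place of code of your own. Each camera call takes 0.05 s, during which the arm holds its last target. There are 200 camera calls.

## Working session

There is one attempt and no reset: what is moved stays moved. The work goes in short steps, Python scripts to look and compute and a tool call to move; the robot and the scene stay as the last step left them, time stands still between calls to the robot, and variables do not carry over. Pictures are saved under pics/ and viewed, at most 10 in all, crops included, and the job is handed in when it is done.

```bash
ls; mkdir -p pics; python3 - <<'E'
from plant import ctrl
import cv2
for n in("scene","top"):
    c=ctrl.camera(n); cv2.imwrite(f"pics/{n}0.png",c["img"]); print(n,c["camera_matrix"],c["distortion"],c["R"],c["t"])
print(ctrl.state())
E
```

```text
pics
plant.py
scene [[433.06937988   0.         317.33561665]
 [  0.         433.06937988 235.496765  ]
 [  0.           0.           1.        ]] [-0.04161739  0.          0.          0.          0.        ] [[-0.7208288  -0.69291695  0.01649061]
 [-0.43947165  0.43851736 -0.78394336]
 [ 0.53597622 -0.57233611 -0.6206133 ]] [0.29961263 0.36859823 0.59556197]
top [[589.1044933    0.         328.46387095]
 [  0.         589.1044933  242.46588194]
 [  0.           0.           1.        ]] [-0.16387732  0.          0.          0.          0.        ] [[ 0.02361041 -0.99971486 -0.00357013]
 [-0.99040394 -0.02290379 -0.1362918 ]
 [ 0.13617117  0.00675377 -0.9906623 ]] [-0.11232969  0.53640914  0.89937617]
{'time': 0.1, 'q': array([ 1.14639019e+00,  4.80737210e-01,  1.59680824e+00, -2.21177570e-06,
        1.06508213e+00, -4.65823949e-02]), 'joint_velocities': array([-0.0001172 , -0.000257  , -0.00171792, -0.00010881,  0.00073787,
        0.00083095]), 'tau': array([ 1.87253660e-03, -9.52257013e+01, -4.31046081e+01, -1.39720159e-04,
        5.08428304e-03,  1.51188019e-04]), 'position': array([0.23960676, 0.60383979, 0.23075825]), 'ee_rot': array([-1.19795662e-04,  1.87789683e-01,  9.82209126e-01, -5.03405421e-04]), 'ft_force': array([-0.2738203 , -0.30190596, -0.38605156]), 'moment': array([-0.01976172,  0.00045608,  0.01212502]), 'grip_force': 0.0, 'finger_gap': 0.08553108484031992}
```
View pics/scene0.png

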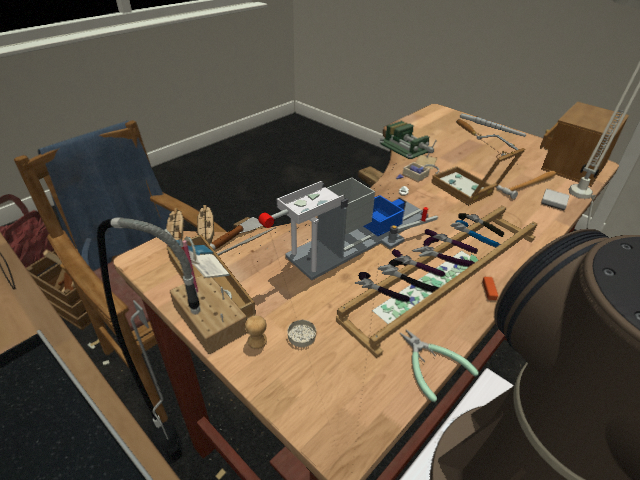

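View pics/top0.png

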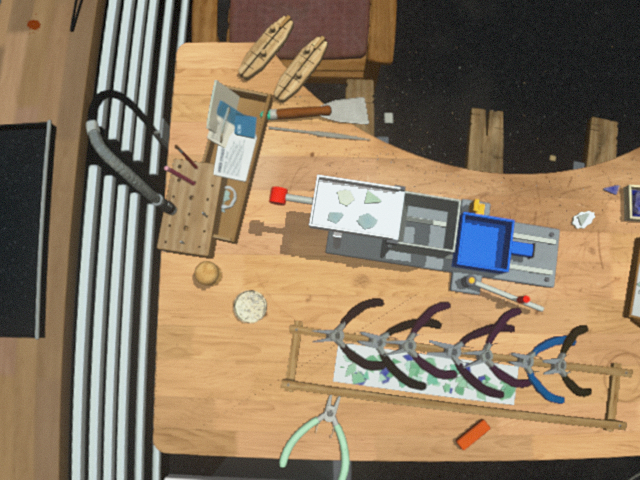

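The scene picture shows the station mid-bench. In the top picture the tray knob is at about (278,195), the box at (485,242), the latch pivot at (471,281), the post at (523,299), the tin at (250,306) and the knob block at (207,273). I'll enlarge the station for accurate pixels.

```bash
cat > h.py <<'E'
import numpy as np, cv2
from plant import ctrl
def ray(c,px):
    n=cv2.undistortPoints(np.array([[px]],float),c["camera_matrix"],np.array(c["distortion"]))[0,0]
    R=np.array(c["R"]);t=np.array(c["t"]); return -R.T@t, R.T@np.array([n[0],n[1],1])
def at(c,px,z):
    o,d=ray(c,px); return o+d*(z-o[2])/d[2]
def proj(c,X):
    R=np.array(c["R"]); return cv2.projectPoints(np.atleast_2d(np.array(X,float)),cv2.Rodrigues(R)[0],np.array(c["t"]),c["camera_matrix"],np.array(c["distortion"]))[0][:,0]
def blobs(c,kind):
    hsv=cv2.cvtColor(c["img"],cv2.COLOR_BGR2HSV)
    h,s,v=[hsv[...,i].astype(int) for i in range(3)]
    m={"red":((h<6)|(h>174))&(s>190)&(v>110),"blue":(abs(h-112)<10)&(s>190)&(v>80)}[kind]
    n,l,st,ce=cv2.connectedComponentsWithStats(m.astype(np.uint8))
    return [(st[i].tolist(),ce[i].round(1).tolist()) for i in range(1,n) if st[i][4]>15]
E
python3 - <<'E'
from h import *
for n in("scene","top"):
    c=ctrl.camera(n)
    for k in("red","blue"): print(n,k,blobs(c,k))
    if n=="top":
        cv2.imwrite("pics/crop1.png",cv2.resize(c["img"][165:325,260:575],(788,400),interpolation=cv2.INTER_CUBIC))
E
```

```text
scene red [([422, 207, 6, 14, 39], [424.5, 213.2]), ([259, 213, 13, 13, 92], [263.9, 217.5])]
scene blue [([364, 196, 41, 40, 929], [385.3, 215.0])]
top red [([270, 187, 17, 17, 215], [277.9, 194.6]), ([523, 296, 7, 6, 33], [525.6, 298.5])]
top blue [([457, 213, 54, 59, 1352], [478.6, 245.2]), ([511, 221, 2, 18, 18], [511.5, 229.5]), ([509, 241, 24, 15, 181], [519.5, 248.0]), ([531, 374, 10, 12, 23], [535.0, 379.8]), ([545, 391, 18, 12, 64], [553.7, 397.6])]
```

View pics/crop1.png

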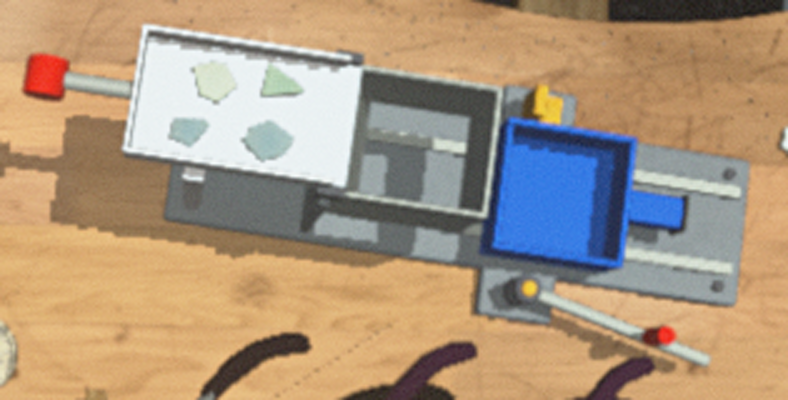

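The crop (2.5x, offset 260,165) shows the plate corners at (748,160), (735,305) and (165,218), and the spout rim corners at (500,90) and (488,217). The box rim runs (510,120), (636,135), (618,270), (483,252). The catch is at (547,105), the pivot at (529,288) and the tray's far corners at (145,27) and (123,153). All four stones lie on the tray.

```bash
cat > fit.py <<'E'
from h import *
from scipy.optimize import least_squares
c=ctrl.camera("top"); s=ctrl.camera("scene")
P=lambda u,v:(260+u/2.5,165+v/2.5)
def W(p,X):
    a=p[2]; return np.array([p[0]+np.cos(a)*X[0]-np.sin(a)*X[1], p[1]+np.sin(a)*X[0]+np.cos(a)*X[1], X[2]])
# p: x,y,yaw,carriage,hinge_y,latch,plate_end(-y), pivx,pivy
def model(p):
    d=p[3];h=p[4];e=p[6];L=p[5];pv=p[7:9]
    post=lambda z:(pv[0]+.085*np.cos(L),pv[1]-.085*np.sin(L),z)
    return [(c,P(748,160),(.05,e,.012)),(c,P(735,305),(-.05,e,.012)),(c,P(165,218),(-.05,e+.385,.012)),
     (c,P(501,90),(.038,-.038,.152)),(c,P(488,218),(-.038,-.038,.152)),
     (c,P(510,120),(.042,.042-d,.06)),(c,P(636,135),(.042,-.042-d,.06)),(c,P(619,270),(-.042,-.042-d,.06)),(c,P(483,252),(-.042,.042-d,.06)),
     (c,P(147,27),(.036,h+.116,.177)),(c,P(123,153),(-.036,h+.116,.177)),
     (c,(277.9,194.6),(0,h+.165,.17)),(c,(525.6,298.5),post(.072)),(c,P(547,105),(.058,-.083,.052)),(c,P(529,288),(pv[0],pv[1],.06)),
     (s,(263.9,217.5),(0,h+.165,.168)),(s,(424.5,213.2),post(.06))]
def res(p): return np.concatenate([proj(k,W(p,X))[0]-px for k,px,X in model(p)])
if __name__=="__main__":
    r=least_squares(res,[.6,-.05,0,.11,.04,1.6,-.2,-.06,-.083],loss="soft_l1")
    p=r.x; print(p.round(4)); print(r.fun.reshape(-1,2).round(1).tolist()); np.save("p.npy",p)
    h,d,L=p[4],p[3],p[5]
    for n,X in dict(knob=(0,h+.165,.166),hinge=(0,h,.155),push=(0,-.082-d,.04),pushhome=(0,-.082,.04),pivot=(p[7],p[8],.06),post=(p[7]+.085*np.cos(L),p[8]-.085*np.sin(L),.06),posthome=(p[7]+.085,p[8],.06)).items(): print(n,W(p,X).round(4))
    print("tin",at(c,(250,306),.017),"block",at(c,(207,273),.05))
E
python3 fit.py
```

```text
[ 0.5552 -0.2454 -0.1342  0.1008  0.0521  1.7728 -0.2378 -0.0625 -0.0878]
[[0.9, 0.7], [-0.0, 1.6], [-1.9, 0.5], [1.5, -0.7], [0.0, 0.7], [-1.6, -1.0], [-0.4, 1.4], [0.4, -0.3], [2.5, -1.3], [-1.2, -1.3], [-0.1, -0.6], [0.6, 0.9], [-0.5, 0.4], [-1.5, -1.4], [0.6, 0.2], [1.9, 0.6], [-1.0, -0.7]]
knob [ 0.5842 -0.0303  0.166 ]
hinge [ 0.5621 -0.1938  0.155 ]
push [ 0.5307 -0.4266  0.04  ]
pushhome [ 0.5442 -0.3267  0.04  ]
pivot [ 0.4815 -0.3241  0.06  ]
post [ 0.4535 -0.4043  0.06  ]
posthome [ 0.5657 -0.3355  0.06  ]
tin [0.43563171 0.02398368 0.017     ] block [0.48433812 0.08933107 0.05      ]
```

Residuals of about 1-2 px are consistent, and the reach and sizes check out. Station yaw is -0.134, so tool y should go along station x. I'll travel over the near side of the bench.

The manual's scale: shifts go in mm and turns go in units of 0.1 rad. Converting my numbers, -0.186 m is -186, -0.159 m is -159, 0.6 rad is 6.

```bash
cat > d.py <<'E'
import sys; from h import *; from scipy.spatial.transform import Rotation as Ro
# python3 d.py sx sy z : shift in tool axes to station point, plus rotation to aligned
p=np.load("p.npy");a=p[2];st=ctrl.state();q=st["ee_rot"];R=Ro.from_quat([q[1],q[2],q[3],q[0]])
X,Y,Z=map(float,sys.argv[1:4]); T=np.array([p[0]+np.cos(a)*X-np.sin(a)*Y,p[1]+np.sin(a)*X+np.cos(a)*Y,Z])
G=Ro.from_matrix(np.array([[-np.sin(a),np.cos(a),0],[np.cos(a),np.sin(a),0],[0,0,-1]]).T)
print("shift",(R.inv().apply(T-st["position"])).round(4),"rot",(R.inv()*G).as_rotvec().round(3),"target",T.round(3),"t",round(st["time"],2))
E
```

Call:
move_tool(ticks={"deltas":[[-37, -32, 0, 0, 0, 1.2, 0.085], [-74, -64, 0, 0, 0, 2.4, 0.04], [-111, -96, 0, 0, 0, 3.6, 0.0], [-149, -127, 0, 0, 0, 4.8, 0], [-186, -159, 0, 0, 0, 6, 0]]})

```text
time: 0.8
position: [0.3546, 0.3861, 0.2314]
ee_rot: [0.0, 0.472, 0.882, 0.0]
ft_force: [0.7, 0.4, 0.3]
finger_gap: 0.0281
grip_force: 0.0
```

```bash
python3 d.py -.09 .3 .24; python3 d.py -.09 .1 .24
```

```text
shift [-0.3521 -0.0528 -0.0086] rot [ 0.    -0.     0.723] target [0.506 0.064 0.24 ] t 0.8
shift [-0.5021 -0.1851 -0.0087] rot [ 0.    -0.     0.723] target [ 0.479 -0.134  0.24 ] t 0.8
```

```bash
python3 d.py -.1 .25 .24
```

```text
shift [-0.383  -0.0934 -0.0086] rot [ 0.    -0.     0.723] target [0.49  0.016 0.24 ] t 0.8
```

Call:
move_tool(ticks={"deltas":[[-46, -10, 0, 0, 0, 1.2, 0], [-92, -20, 0, 0, 0, 2.4, 0], [-138, -30, 0, 0, 0, 3.6, 0], [-184, -42, 0, 0, 0, 4.8, 0], [-230, -52, 0, 0, 0, 6, 0]]})

```text
time: 1.3
position: [0.4396, 0.1661, 0.2315]
ee_rot: [0.0, 0.711, 0.703, 0.0]
ft_force: [0.9, 0.4, 0.3]
finger_gap: -0.0
grip_force: 0.0
```

```bash
python3 d.py -.1 .25 .24; python3 d.py -.04 -.22 .24
```

```text
shift [-0.1498  0.0517 -0.0085] rot [ 0.    -0.     0.123] target [0.49  0.016 0.24 ] t 1.3
shift [-0.6236  0.0538 -0.0085] rot [ 0.    -0.     0.123] target [ 0.486 -0.458  0.24 ] t 1.3
```

Call:
move_tool(ticks={"deltas":[[-48, 4, 0, 0, 0, 0.6, 0], [-96, 8, 0, 0, 0, 1.23, 0], [-144, 12, 0, 0, 0, 1.23, 0], [-192, 16, 0, 0, 0, 1.23, 0], [-240, 20, 0, 0, 0, 1.23, 0]]}, quiet=true)

```text
ok
```

Call:
move_tool(ticks={"deltas":[[-48, 0, 0, 0, 0, 0, 0], [-96, 0, 0, 0, 0, 0, 0], [-144, 0, 0, 0, 0, 0, 0], [-192, 0, 0, 0, 0, 0, 0], [-240, 0, 0, 0, 0, 0, 0]]})

```text
time: 2.3
position: [0.426, -0.3122, 0.2315]
ee_rot: [0.0, 0.752, 0.66, 0.0]
ft_force: [0.4, 0.3, 0.4]
finger_gap: 0.0002
grip_force: 0.0
```

```bash
python3 d.py 0 -.215 .24;python3 d.py 0 -.215 .035
```

```text
shift [-0.132   0.1186 -0.0085] rot [0.    0.    0.004] target [ 0.526 -0.458  0.24 ] t 2.3
shift [-0.132   0.1185  0.1965] rot [0.    0.    0.004] target [ 0.526 -0.458  0.035] t 2.3
```

Call:
move_tool(ticks={"deltas":[[-35, 30, 0, 0, 0, 0, 0], [-70, 60, 0, 0, 0, 0, 0], [-100, 90, 10, 0, 0, 0.04, 0], [-132, 118, 20, 0, 0, 0.04, 0], [-132, 118, 60, 0, 0, 0.04, 0]]}, quiet=true)

```text
ok
```

Call:
move_tool(ticks={"deltas":[[0, 0, 45, 0, 0, 0, 0], [0, 0, 90, 0, 0, 0, 0], [0, 0, 120, 0, 0, 0, 0], [0, 0, 137, 0, 0, 0, 0], [0, 0, 137, 0, 0, 0, 0]]})

```text
time: 3.3
position: [0.5255, -0.4554, 0.0322]
ee_rot: [-0.002, 0.753, 0.658, -0.0]
ft_force: [-0.3, 0.5, 1.4]
finger_gap: 0.0001
grip_force: 0.0
```

```bash
python3 d.py 0 -.193 .035; python3 d.py 0 -.093 .035
```

```text
shift [ 0.0191  0.0013 -0.0028] rot [-0.003 -0.002  0.   ] target [ 0.529 -0.437  0.035] t 3.3
shift [ 0.1191  0.0013 -0.0026] rot [-0.003 -0.002  0.   ] target [ 0.543 -0.338  0.035] t 3.3
```

Call:
move_tool(ticks={"deltas":[[12, 1, -3, 0, 0, 0, 0], [22, 1, -3, 0, 0, 0, 0], [34, 1, -3, 0, 0, 0, 0], [46, 1, -3, 0, 0, 0, 0], [58, 1, -3, 0, 0, 0, 0]]})

```text
time: 3.8
position: [0.5357, -0.3979, 0.0381]
ee_rot: [0.001, 0.753, 0.658, 0.0]
ft_force: [0.4, -1.4, 0.6]
finger_gap: 0.0003
grip_force: 0.7
```

Call:
move_tool(ticks={"deltas":[[12, 0, 0, 0, 0, 0, 0], [24, 0, 0, 0, 0, 0, 0], [34, 0, 0, 0, 0, 0, 0], [42, 0, 0, 0, 0, 0, 0], [48, 0, 0, 0, 0, 0, 0]]})

```text
time: 4.3
position: [0.5416, -0.3506, 0.0372]
ee_rot: [-0.0, 0.753, 0.658, -0.0]
ft_force: [-0.9, -1.4, 1.4]
finger_gap: -0.0002
grip_force: 0.7
```

```bash
python3 d.py 0 -.093 .035
```

```text
shift [ 0.0131 -0.0007  0.0022] rot [-0.    -0.     0.001] target [ 0.543 -0.338  0.035] t 4.3
```

Call:
move_tool(ticks={"deltas":[[3, 0, 0, 0, 0, 0, 0], [6, 0, 0, 0, 0, 0, 0], [8, 0, 0, 0, 0, 0, 0], [10, 0, 0, 0, 0, 0, 0], [12, 0, 0, 0, 0, 0, 0]]})

```text
time: 4.8
position: [0.5431, -0.3395, 0.0372]
ee_rot: [-0.0, 0.753, 0.658, -0.0]
ft_force: [-1.3, -0.9, -0.3]
finger_gap: -0.0003
grip_force: 0.6
```

Call:
move_tool(ticks={"deltas":[[1, 0, 0, 0, 0, 0, 0], [2, 0, 0, 0, 0, 0, 0], [3, 0, 0, 0, 0, 0, 0], [4, 0, 0, 0, 0, 0, 0], [4, 0, 0, 0, 0, 0, 0]]})

```text
time: 5.3
position: [0.5436, -0.337, 0.0374]
ee_rot: [0.001, 0.753, 0.658, -0.0]
ft_force: [-5.7, -13.3, -2.8]
finger_gap: 0.0
grip_force: 7.0
```

```bash
python3 d.py 0 -.093 .035
```

```text
shift [-0.0007 -0.0008  0.0024] rot [0.001 0.002 0.001] target [ 0.543 -0.338  0.035] t 5.3
```

Call:
move_tool(ticks={"deltas":[[-20, 0, 0, 0, 0, 0, 0], [-40, 0, -10, 0, 0, 0, 0], [-60, 0, -50, 0, 0, 0, 0.02], [-60, 0, -90, 0, 0, 0, 0.035], [-60, 0, -90, 0, 0, 0, 0.035]]})

```text
time: 5.8
position: [0.538, -0.3985, 0.1329]
ee_rot: [0.004, 0.753, 0.658, 0.001]
ft_force: [-0.4, -0.6, -0.0]
finger_gap: 0.0354
grip_force: 0.0
```

```bash
python3 - <<'E'
from h import *
c=ctrl.camera("top"); print(blobs(c,"red"),blobs(c,"blue")); p=np.load("p.npy")
for k in blobs(c,"red"):
    X=at(c,k[1],.072); a=p[2]; d=X[:2]-p[:2]; print(X, "station",np.cos(a)*d[0]+np.sin(a)*d[1],-np.sin(a)*d[0]+np.cos(a)*d[1])
cv2.imwrite("pics/t2.png",cv2.resize(c["img"][165:325,260:575],(788,400),interpolation=cv2.INTER_CUBIC))
E
python3 d.py -.08 -.177 .13
```

```text
[] []
shift [-0.024  -0.0824  0.0001] rot [ 0.005  0.003 -0.001] target [ 0.452 -0.41   0.13 ] t 5.85
```

View pics/t2.png

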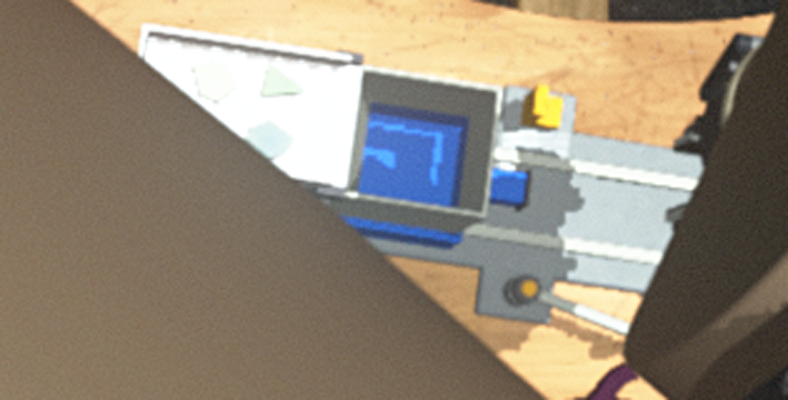

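The box shows under the spout, with its push block at crop (510,187) close to it, and the latch is still open. A plier handle stands near the post, so I'll turn the gripper to close along station y, pinch the post and then swing it.

Call:
move_tool(ticks={"deltas":[[-4, -20, 0, 0, 0, 1.4, 0.04], [-8, -40, 0, 0, 0, 2.8, 0.04], [-12, -60, 0, 0, 0, 4.2, 0.04], [-18, -82, 0, 0, 0, 5.6, 0.04], [-18, -82, 0, 0, 0, 7, 0.04]]}, quiet=true)

```text
ok
```

Call:
move_tool(ticks={"deltas":[[0, 0, 0, 0, 0, 1.4, 0.04], [0, 0, 0, 0, 0, 2.8, 0.04], [0, 0, 0, 0, 0, 4.2, 0.04], [0, 0, 0, 0, 0, 5.6, 0.04], [0, 0, 0, 0, 0, 7, 0.04]]}, quiet=true)

```text
ok
```

Call:
move_tool(ticks={"deltas":[[0, 0, 0, 0, 0, 1.4, 0.04], [0, 0, 0, 0, 0, 1.7, 0.04], [0, 0, 0, 0, 0, 1.7, 0.04]]})

```text
time: 7.15
position: [0.4519, -0.4019, 0.1268]
ee_rot: [-0.0, 0.998, -0.065, -0.0]
ft_force: [0.3, -0.5, -0.8]
finger_gap: 0.0399
grip_force: 0.0
```

```bash
python3 d.py -.0795 -.171 .056
python3 - <<'E'
from h import *
c=ctrl.camera("scene"); print(ctrl.state()["q"].round(2), blobs(c,"red"))
cv2.imwrite("pics/s2.png",cv2.resize(c["img"][150:300,320:520],(800,600),interpolation=cv2.INTER_CUBIC))
E
```

```text
shift [0.002  0.0021 0.0707] rot [-1.000e-03  0.000e+00 -1.567e+00] target [ 0.454 -0.404  0.056] t 7.15
[-0.78  0.54  1.8   0.    0.81  0.92] [([259, 212, 15, 16, 167], [265.8, 219.6])]
```

View pics/s2.png

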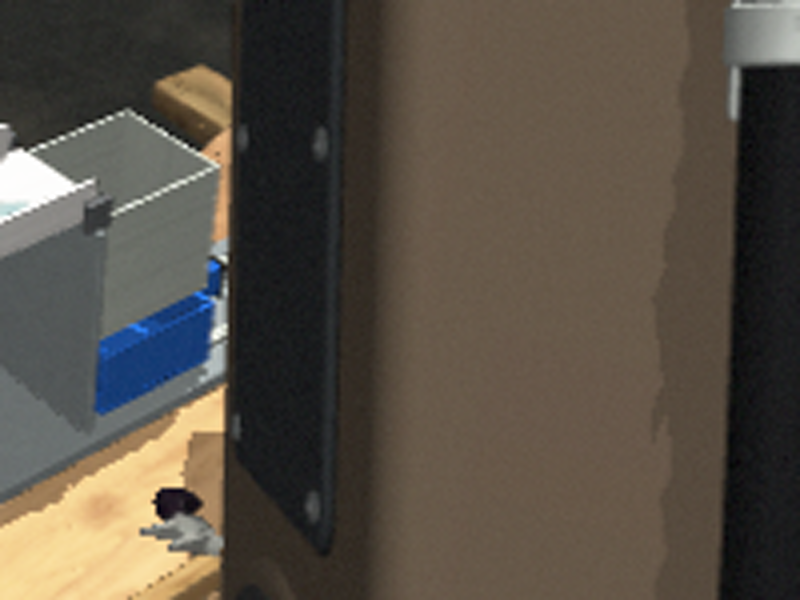

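The scene crop shows the box home below the spout at crop (155,350); the arm hides the latch. I'll descend on the post and pinch it.

Call:
move_tool(ticks={"deltas":[[2, 2, 20, 0, 0, 0, 0.04], [2, 2, 40, 0, 0, 0, 0.04], [2, 2, 55, 0, 0, 0, 0.04], [2, 2, 65, 0, 0, 0, 0.04], [2, 2, 70, 0, 0, 0, 0.04]]})

```text
time: 7.7
position: [0.4535, -0.4039, 0.0563]
ee_rot: [-0.0, 0.998, -0.066, -0.0]
ft_force: [-0.1, 0.5, -0.5]
finger_gap: 0.0399
grip_force: 0.0
```

Call:
move_tool(ticks={"deltas":[[0, 0, 0, 0, 0, 0, 0.02], [0, 0, 0, 0, 0, 0, 0.005], [0, 0, 0, 0, 0, 0, 0.005], [0, 0, 0, 0, 0, 0, 0.005], [0, 0, 0, 0, 0, 0, 0.005]]}, grip_n=25)

```text
time: 8.2
position: [0.4543, -0.4066, 0.0582]
ee_rot: [0.002, 0.998, -0.066, 0.001]
ft_force: [-4.0, -16.8, -9.3]
finger_gap: 0.0106
grip_force: 25.9
```

```bash
python3 d.py -.0795 -.171 .056
```

```text
shift [-0.0011 -0.0023  0.0022] rot [ 5.000e-03  1.000e-03 -1.569e+00] target [ 0.454 -0.404  0.056] t 8.2
```

Call:
move_tool(ticks={"deltas":[[12.7, 3.6, 0, 0, 0, -1.5, 0.005], [25.5, 3.3, 0, 0, 0, -3, 0.005], [38, 1, 0, 0, 0, -4.5, 0.005], [50, -3, 0, 0, 0, -6, 0.005], [61.4, -9, 0, 0, 0, -7.5, 0.005]]})

```text
time: 8.7
position: [0.517, -0.4045, 0.0581]
ee_rot: [0.001, 0.952, 0.306, 0.001]
ft_force: [-0.0, -3.1, -7.5]
finger_gap: 0.0107
grip_force: 26.0
```

```bash
cat > arc.py <<'E'
# station pose of the TCP and the shifts along the latch arc, in the tool's present axes
from h import *; from scipy.spatial.transform import Rotation as Ro; import sys
p=np.load("p.npy");a=p[2];st=ctrl.state();q=st["ee_rot"];R=Ro.from_quat([q[1],q[2],q[3],q[0]])
S=np.array([[np.cos(a),np.sin(a)],[-np.sin(a),np.cos(a)]]); s=S@(st["position"][:2]-p[:2]); pv=np.array([-.0615,-.090]); r=s-pv
L=-np.arctan2(r[1],r[0]); print("station",s.round(4),"r",np.hypot(*r).round(4),"L",L.round(3),"q6",st["q"][5].round(2))
for k in map(float,sys.argv[1:]):
    t=pv+.085*np.array([np.cos(k),-np.sin(k)]); d=S.T@(t-s); print(k,R.inv().apply([d[0],d[1],0]).round(4))
E
python3 arc.py .85 .7 .55 .4 .25 .1 0
```

```text
station [-0.0165 -0.1628] r 0.0856 L 1.017 q6 0.24
0.85 [0.0142 0.0011 0.    ]
0.7 [0.0269 0.0006 0.    ]
0.55 [ 0.0394 -0.0017  0.    ]
0.4 [ 0.0515 -0.006  -0.    ]
0.25 [ 0.0627 -0.012  -0.    ]
0.1 [ 0.0729 -0.0196 -0.    ]
0.0 [ 0.0791 -0.0254 -0.    ]
```

Call:
move_tool(ticks={"deltas":[[14.2, 1.1, 0, 0, 0, -1.5, 0.005], [26.9, 0.6, 0, 0, 0, -3, 0.005], [39.4, -1.7, 0, 0, 0, -4.5, 0.005], [51.5, -6, 0, 0, 0, -6, 0.005], [62.7, -12, 0, 0, 0, -7.5, 0.005]]})

```text
time: 9.2
position: [0.5616, -0.3579, 0.0581]
ee_rot: [0.001, 0.773, 0.634, 0.0]
ft_force: [2.9, -2.2, -8.1]
finger_gap: 0.0106
grip_force: 25.9
```

```bash
python3 arc.py .15 .07 0
```

```text
station [ 0.0214 -0.1106] r 0.0855 L 0.244 q6 -0.42
0.15 [ 0.008   0.0006 -0.    ]
0.07 [ 0.0148  0.0009 -0.    ]
0.0 [ 0.0207  0.0007 -0.    ]
```

Call:
move_tool(ticks={"deltas":[[6, 0.4, 0, 0, 0, 0, 0.005], [11, 0.8, 0, 0, 0, 0, 0.005], [15, 0.8, 0, 0, 0, 0, 0.005], [18, 0.8, 0, 0, 0, 0, 0.005], [20, 0.7, 0, 0, 0, 0, 0.005]]})

```text
time: 9.7
position: [0.5667, -0.3385, 0.0582]
ee_rot: [0.002, 0.775, 0.632, 0.001]
ft_force: [9.0, -2.8, -9.4]
finger_gap: 0.0107
grip_force: 25.8
```

```bash
python3 arc.py  0
```

```text
station [ 0.0239 -0.0907] r 0.0854 L 0.008 q6 -0.38
0.0 [ 0.0007 -0.0005 -0.    ]
```

Call:
move_tool(ticks={"deltas":[[1, -1, 0, 0, 0, 0, 0.005], [2, -1, 0, 0, 0, 0, 0.005], [3, -1, 0, 0, 0, 0, 0.005], [3, -1, 0, 0, 0, 0, 0.005]]})

```text
time: 10.1
position: [0.567, -0.3358, 0.0584]
ee_rot: [0.003, 0.775, 0.632, 0.001]
ft_force: [13.1, -3.4, -11.6]
finger_gap: 0.0101
grip_force: 25.8
```

```bash
python3 arc.py  0
```

```text
station [ 0.0239 -0.088 ] r 0.0854 L -0.023 q6 -0.38
0.0 [-0.002  -0.0002  0.    ]
```

Call:
move_tool(ticks={"deltas":[[1, 0, 0, 0, 0, 0, 0.005], [2, 0, 0, 0, 0, 0, 0.005], [3, 0, 0, 0, 0, 0, 0.005], [3, 0, 0, 0, 0, 0, 0.005]]})

```text
time: 10.5
position: [0.5672, -0.335, 0.0584]
ee_rot: [0.004, 0.775, 0.632, 0.0]
ft_force: [6.3, -21.2, -14.9]
finger_gap: 0.0107
grip_force: 25.4
```

```bash
python3 arc.py  0
```

```text
station [ 0.0239 -0.0872] r 0.0855 L -0.032 q6 -0.37
0.0 [-0.0028 -0.0002  0.    ]
```

Call:
move_tool(ticks={"deltas":[[-2, 0, 0, 0, 0, 0, 0.005], [-2, 0, 0, 0, 0, 0, 0.03], [-2, 0, 0, 0, 0, 0, 0.03], [-2, 0, 0, 0, 0, 0, 0.03], [-2, 0, -5, 0, 0, 0, 0.03]]})

```text
time: 11.0
position: [0.5643, -0.3334, 0.0622]
ee_rot: [-0.0, 0.775, 0.631, -0.0]
ft_force: [0.2, 0.3, -0.3]
finger_gap: 0.0298
grip_force: 0.0
```

Call:
move_tool(ticks={"deltas":[[-2, 0, -25, 0, 0, 0, 0.03], [-4, 0, -70, 0, 0, 0, 0.04], [-6, 0, -110, 0, 0, 0, 0.05], [-6, 0, -150, 0, 0, 0, 0.05], [-6, 0, -190, 0, 0, 0, 0.05]]})

```text
time: 11.5
position: [0.5631, -0.3394, 0.2546]
ee_rot: [0.0, 0.775, 0.631, 0.0]
ft_force: [0.6, -0.6, -0.3]
finger_gap: 0.0504
grip_force: 0.0
```

```bash
python3 d.py -.1 0.05 .26; python3 d.py 0 .217 .26
python3 - <<'E'
from h import *
for n in("top","scene"):
    c=ctrl.camera(n); print(n,blobs(c,"red"))
c=ctrl.camera("top");cv2.imwrite("pics/t3.png",cv2.resize(c["img"][165:325,260:575],(788,400),interpolation=cv2.INTER_CUBIC))
E
```

```text
shift [ 0.1333 -0.1301 -0.0055] rot [ 0.    0.   -0.07] target [ 0.463 -0.182  0.26 ] t 11.5
shift [ 0.3069 -0.0419 -0.0054] rot [ 0.    0.   -0.07] target [ 0.584 -0.03   0.26 ] t 11.5
top [([270, 187, 17, 16, 213], [277.8, 194.7]), ([478, 222, 7, 7, 33], [481.4, 225.2])]
scene [([259, 212, 15, 16, 166], [265.8, 219.6])]
```

View pics/t3.png

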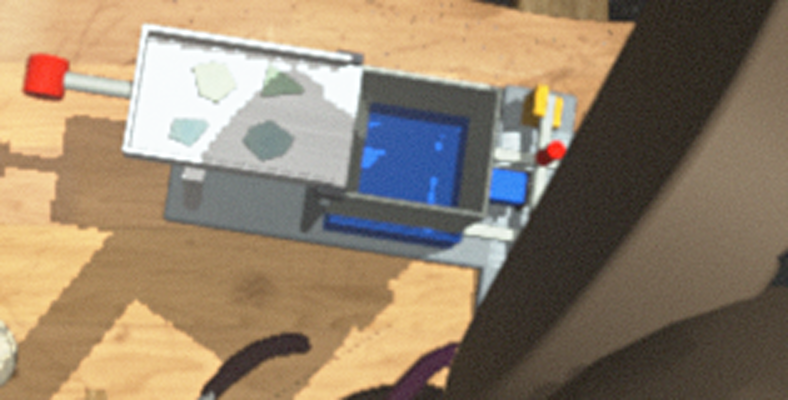

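The latch bar now lies in the catch, at crop (545,105), with the post at crop (553,152). The stones are still on the tray. Next is the knob.

Call:
move_tool(ticks={"deltas":[[45, -6, 0, 0, 0, -0.7, 0.05], [90, -12, 0, 0, 0, -0.7, 0.05], [135, -18, 0, 0, 0, -0.7, 0.05], [180, -24, 0, 0, 0, -0.7, 0.05], [225, -30, 0, 0, 0, -0.7, 0.05]]}, quiet=true)

```text
ok
```

```bash
python3 d.py 0 .217 .26
```

```text
shift [ 0.081  -0.0055 -0.0085] rot [-0.001 -0.    -0.   ] target [ 0.584 -0.03   0.26 ] t 12.15
```

Call:
move_tool(ticks={"deltas":[[40, -3, 0, 0, 0, 0, 0.05], [81, -5.5, 0, 0, 0, 0, 0.05], [81, -5.5, 30, 0, 0, 0, 0.05], [81, -5.5, 60, 0, 0, 0, 0.05], [81, -5.5, 60, 0, 0, 0, 0.05]]})

```text
time: 12.65
position: [0.582, -0.0314, 0.1884]
ee_rot: [-0.003, 0.753, 0.659, -0.002]
ft_force: [-0.6, 0.2, -0.0]
finger_gap: 0.0501
grip_force: 0.0
```

```bash
python3 d.py 0 .217 .147
python3 - <<'E'
from h import *
c=ctrl.camera("wrist"); p=np.load("p.npy"); a=p[2]
for k in blobs(c,"red"):
    X=at(c,k[1],.172); d=X[:2]-p[:2]; print(k,X.round(4),"station",np.round([np.cos(a)*d[0]+np.sin(a)*d[1],-np.sin(a)*d[0]+np.cos(a)*d[1]],4))
E
```

```text
shift [0.0013 0.0023 0.0414] rot [-0.007  0.     0.001] target [ 0.584 -0.03   0.147] t 12.65
([303, 260, 43, 44, 1808], [324.0, 282.1]) [ 0.5842 -0.0275  0.172 ] station [-0.0004  0.2198]
```

Call:
move_tool(ticks={"deltas":[[2, 2, 15, 0, 0, 0, 0.05], [2.5, 2, 30, 0, 0, 0, 0.05], [2.5, 2, 41, 0, 0, 0, 0.05], [2.5, 2, 41, 0, 0, 0, 0.05]]})

```text
time: 13.1
position: [0.5868, -0.0302, 0.1503]
ee_rot: [-0.001, 0.753, 0.658, -0.001]
ft_force: [-0.9, 0.6, 0.8]
finger_gap: 0.0501
grip_force: 0.0
```

Call:
move_tool(ticks={"deltas":[[0, 0, 0, 0, 0, 0, 0.03], [0, 0, 0, 0, 0, 0, 0.015], [0, 0, 0, 0, 0, 0, 0.015], [0, 0, 0, 0, 0, 0, 0.015], [0, 0, 0, 0, 0, 0, 0.015]]}, grip_n=30)

```text
time: 13.6
position: [0.5847, -0.0297, 0.1521]
ee_rot: [-0.002, 0.753, 0.658, -0.001]
ft_force: [-18.8, 2.8, 17.1]
finger_gap: 0.0215
grip_force: 32.2
```

```bash
python3 d.py 0 .217 .147
```

```text
shift [-0.0007 -0.0004  0.0051] rot [-0.004  0.     0.   ] target [ 0.584 -0.03   0.147] t 13.6
```

Call:
move_tool(ticks={"deltas":[[-2, -2, -19, 0, 0, 0, 0.015], [-5.5, -2, -35, 0, 0, 0, 0.015], [-10.6, -2, -51, 0, 0, 0, 0.015], [-17.4, -2, -66, 0, 0, 0, 0.015], [-25.5, -2, -80, 0, 0, 0, 0.015]]})

```text
time: 14.1
position: [0.5811, -0.0554, 0.2322]
ee_rot: [-0.0, 0.753, 0.658, -0.001]
ft_force: [-2.4, -6.0, -7.5]
finger_gap: 0.0214
grip_force: 29.6
```

Call:
move_tool(ticks={"deltas":[[-4.6, 0, -6.9, 0, 0, 0, 0.015], [-9.6, 0, -13.5, 0, 0, 0, 0.015], [-14.8, 0, -19.9, 0, 0, 0, 0.015], [-20.4, 0, -26, 0, 0, 0, 0.015], [-26.3, 0, -31.8, 0, 0, 0, 0.015]]})

```text
time: 14.6
position: [0.5777, -0.0813, 0.2633]
ee_rot: [-0.0, 0.753, 0.658, -0.0]
ft_force: [-4.6, -1.6, -7.0]
finger_gap: 0.0214
grip_force: 29.6
```

```bash
python3 d.py 0 .217 .152
```

```text
shift [ 0.0514 -0.0002  0.1113] rot [-0.001  0.     0.   ] target [ 0.584 -0.03   0.152] t 14.6
```

Following the arc with low force. I'll continue to 1.15 rad.

Call:
move_tool(ticks={"deltas":[[-6.2, 0, -5.5, 0, 0, 0, 0.015], [-12.6, 0, -10.7, 0, 0, 0, 0.015], [-19.3, 0, -15.5, 0, 0, 0, 0.015], [-26.2, 0, -20, 0, 0, 0, 0.015], [-33.3, 0, -24.3, 0, 0, 0, 0.015]]})

```text
time: 15.1
position: [0.5733, -0.1143, 0.2875]
ee_rot: [-0.001, 0.753, 0.658, -0.0]
ft_force: [-4.4, -1.9, -8.0]
finger_gap: 0.0212
grip_force: 29.6
```

Call:
move_tool(ticks={"deltas":[[-3.8, 0, -2, 0, 0, 0, 0.015], [-7.5, 0, -3.8, 0, 0, 0, 0.015], [-14.9, 0, -7.2, 0, 0, 0, 0.015], [-14.9, 0, -7.2, 0, 0, 0, 0.015], [-14.9, 0, -7.2, 0, 0, 0, 0.015]]})

```text
time: 15.6
position: [0.5714, -0.129, 0.2948]
ee_rot: [-0.0, 0.753, 0.658, -0.0]
ft_force: [-6.1, 0.6, -3.4]
finger_gap: 0.0213
grip_force: 30.5
```

Call:
move_tool(ticks={"deltas":[[0, 0, 0, 0, 0, 0, 0.015], [0, 0, 0, 0, 0, 0, 0.015], [0, 0, 0, 0, 0, 0, 0.015], [0, 0, 0, 0, 0, 0, 0.015], [0, 0, 0, 0, 0, 0, 0.015]]})

```text
time: 16.1
position: [0.5714, -0.1289, 0.2948]
ee_rot: [-0.0, 0.753, 0.658, -0.0]
ft_force: [-7.1, -0.5, -3.0]
finger_gap: 0.0212
grip_force: 30.5
```

```bash
python3 d.py 0 .217 .152
python3 - <<'E'
from h import *
c=ctrl.camera("top");s=ctrl.camera("scene")
a=cv2.resize(c["img"][165:325,260:575],None,fx=2.2,fy=2.2);b=cv2.resize(s["img"][120:290,240:440],None,fx=1.4,fy=1.4)
im=np.zeros((600,800,3),np.uint8); im[:a.shape[0],:a.shape[1]]=a; im[360:360+b.shape[0],:b.shape[1]]=b
cv2.imwrite("pics/t4.png",im)
E
```

```text
shift [ 0.0994 -0.0004  0.1428] rot [-0.001 -0.     0.   ] target [ 0.584 -0.03   0.152] t 16.1
```

View pics/t4.png

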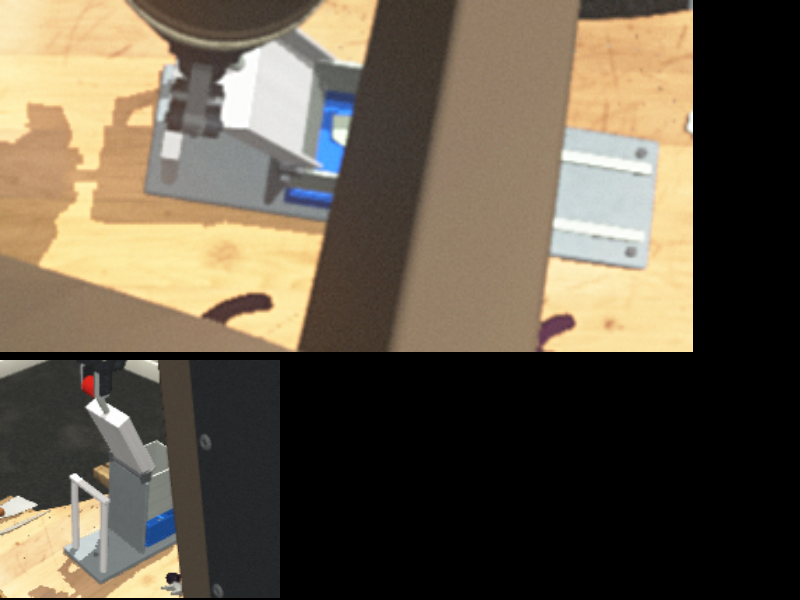

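The tray is tipped up steeply and looks empty, and a stone shows in the blue box at (342,130). Lowering it back along the arc.

The manual's scale: shifts go in mm and turns go in units of 0.1 rad. Converting my numbers, 0.0649 m is 64.9, 0.0541 m is 54.1.

Call:
move_tool(ticks={"deltas":[[14.9, 0, 7.2, 0, 0, 0, 0.015], [28.9, 0, 16, 0, 0, 0, 0.015], [42, 0, 26, 0, 0, 0, 0.015], [54.1, 0, 37.3, 0, 0, 0, 0.015], [64.9, 0, 49.8, 0, 0, 0, 0.015]]})

```text
time: 16.7
position: [0.5801, -0.0637, 0.2451]
ee_rot: [-0.0, 0.753, 0.658, -0.0]
ft_force: [-7.7, 2.4, 2.2]
finger_gap: 0.0218
grip_force: 32.2
```

Call:
move_tool(ticks={"deltas":[[9.6, 0, 13.5, 0, 0, 0, 0.015], [17.7, 0, 27.8, 0, 0, 0, 0.015], [24.5, 0, 43, 0, 0, 0, 0.015], [29.6, 0, 58.7, 0, 0, 0, 0.015], [33.2, 0, 74.8, 0, 0, 0, 0.015]]})

```text
time: 17.2
position: [0.5845, -0.0306, 0.1699]
ee_rot: [-0.001, 0.753, 0.658, -0.0]
ft_force: [-8.0, 4.4, 2.6]
finger_gap: 0.0213
grip_force: 33.3
```

Call:
move_tool(ticks={"deltas":[[1, 0, 6, 0, 0, 0, 0.015], [1.5, 0, 12, 0, 0, 0, 0.015], [1.8, 0, 15, 0, 0, 0, 0.015], [1.8, 0, 15, 0, 0, 0, 0.015]]})

```text
time: 17.6
position: [0.5847, -0.0289, 0.1549]
ee_rot: [-0.001, 0.753, 0.658, -0.0]
ft_force: [-7.2, 9.6, 1.6]
finger_gap: 0.0213
grip_force: 33.4
```

```bash
python3 d.py 0 .217 .152
```

```text
shift [-0.0015 -0.0003  0.0029] rot [-0.002 -0.001  0.   ] target [ 0.584 -0.03   0.152] t 17.6
```

Call:
move_tool(ticks={"deltas":[[-1, 0, 1, 0, 0, 0, 0.015], [-1, 0, 2.5, 0, 0, 0, 0.015], [-1, 0, 2.5, 0, 0, 0, 0.015]]})

```text
time: 17.9
position: [0.5848, -0.0291, 0.1536]
ee_rot: [-0.001, 0.753, 0.658, 0.001]
ft_force: [-10.3, 17.7, 14.4]
finger_gap: 0.0215
grip_force: 35.1
```

Call:
move_tool(ticks={"deltas":[[0, 0, 0, 0, 0, 0, 0.05], [0, 0, 0, 0, 0, 0, 0.05], [0, 0, 0, 0, 0, 0, 0.05], [0, 0, 0, 0, 0, 0, 0.05], [0, 0, -10, 0, 0, 0, 0.05]]})

```text
time: 18.4
position: [0.5845, -0.0309, 0.1619]
ee_rot: [-0.001, 0.753, 0.658, -0.001]
ft_force: [-0.2, -0.1, 0.5]
finger_gap: 0.05
grip_force: 0.0
```

Call:
move_tool(ticks={"deltas":[[0, 0, -40, 0, 0, 0, 0.05], [0, 0, -80, 0, 0, 0, 0.05], [40, 0, -110, 0, 0, 0, 0.05], [80, -20, -120, 0, 0, 0, 0.05], [120, -40, -120, 0, 0, 0, 0.05]]})

```text
time: 18.9
position: [0.5625, 0.0945, 0.2854]
ee_rot: [0.001, 0.753, 0.658, 0.002]
ft_force: [0.9, 1.9, -1.0]
finger_gap: 0.0498
grip_force: 0.0
```

Call:
move_tool(ticks={"deltas":[[45, -20, 0, 0, 0, 0, 0.05], [90, -40, 0, 0, 0, 0, 0.05], [130, -60, 0, 0, 0, 0, 0.05], [170, -80, 0, 0, 0, 0, 0.05], [170, -80, 0, 0, 0, 0, 0.05]]})

```text
time: 19.4
position: [0.5033, 0.277, 0.2833]
ee_rot: [-0.0, 0.752, 0.66, 0.001]
ft_force: [1.2, -1.2, 0.5]
finger_gap: 0.0497
grip_force: 0.0
```

```bash
python3 - <<'E'
from h import *
c=ctrl.camera("top");s=ctrl.camera("scene"); print(blobs(c,"red"),blobs(s,"red"))
a=cv2.resize(c["img"][165:325,180:575],None,fx=2,fy=2,interpolation=cv2.INTER_CUBIC);b=cv2.resize(s["img"][150:350,230:460],None,fx=1.3,fy=1.3)
im=np.zeros((600,800,3),np.uint8); im[:a.shape[0],:a.shape[1]]=a; im[330:330+b.shape[0],:b.shape[1]]=b
w=cv2.resize(c["img"][190:270,390:480],None,fx=3.2,fy=3.2,interpolation=cv2.INTER_CUBIC); im[330:330+w.shape[0],320:320+w.shape[1]]=w
cv2.imwrite("pics/t5.png",im)
E
```

```text
[([270, 187, 17, 17, 214], [277.8, 194.7]), ([478, 222, 7, 6, 30], [481.5, 224.7])] [([259, 213, 13, 12, 93], [263.9, 217.5])]
```

View pics/t5.png

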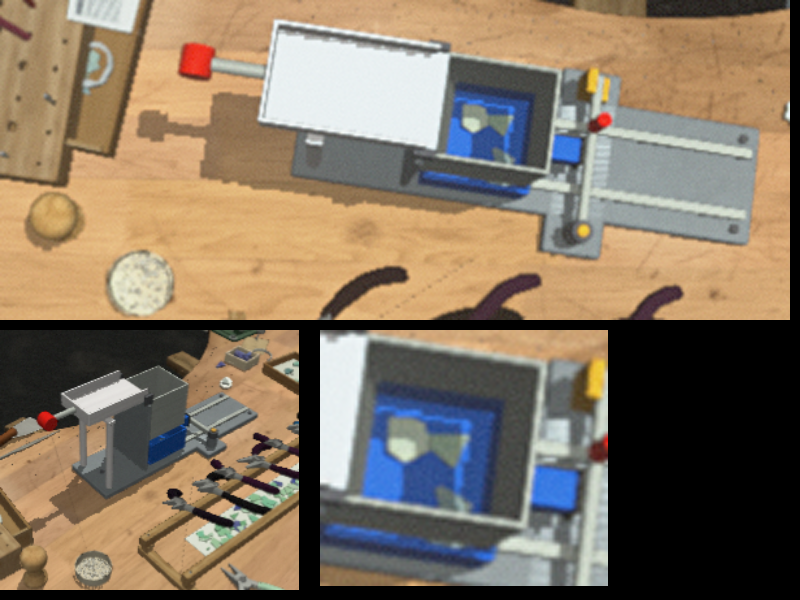

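The tray is empty and level (knob pixel as at the start) and the latch bar sits in the catch. Three stones show in the box, at (405,440), (450,445) and (455,500) in the inset. I'll look down the spout with the wrist camera for the fourth.

Call:
move_tool(ticks={"deltas":[[-45, 20, 0, 0, 0, 0, 0.05], [-90, 40, 0, 0, 0, 0, 0.05], [-130, 55, 0, 0, 0, 0, 0.05], [-170, 60, -10, 0, 0, 0, 0.05], [-210, 60, -20, 0, 0, 0, 0.05]]}, quiet=true)

```text
ok
```

Call:
move_tool(ticks={"deltas":[[-45, 0, -10, 0, 0, 0, 0.05], [-90, 0, -10, 0, 0, 0, 0.05], [-135, 0, -10, 0, 0, 0, 0.05], [-180, 0, -10, 0, 0, 0, 0.05], [-200, 0, -10, 0, 0, 0, 0.05]]})

```text
time: 20.5
position: [0.5085, -0.1463, 0.313]
ee_rot: [0.001, 0.754, 0.657, -0.0]
ft_force: [0.2, 0.8, 0.4]
finger_gap: 0.0497
grip_force: 0.0
```

```bash
python3 - <<'E'
from h import *
from fit import W
c=ctrl.camera("wrist");p=np.load("p.npy"); R=np.array(c["R"]); print("cam",-R.T@c["t"],"axis",R[2]); print(proj(c,[W(p,(x,y,.022)) for x,y in((-.038,-.038),(.038,.038))]))
cv2.imwrite("pics/w1.png",c["img"])
E
python3 d.py 0 0 .3
```

```text
cam [ 0.51930528 -0.06543688  0.45544562] axis [-0.04257886 -0.31117359 -0.94939878]
[[335.38310549 283.60431252]
 [393.24962671 231.43185276]]
shift [-0.0941  0.0597  0.0128] rot [ 0.     0.    -0.004] target [ 0.555 -0.245  0.3  ] t 20.65
```

Call:
move_tool(ticks={"deltas":[[-25, 30, 0, 0, 0, 0, 0.02], [-50, 60, 0, 0, 0, 0, 0], [-70, 85, 0, 0, 0, 0, 0], [-90, 105, 0, 0, 0, 0, 0], [-90, 105, 0, 0, 0, 0, 0]]})

```text
time: 21.15
position: [0.6033, -0.2468, 0.312]
ee_rot: [0.0, 0.753, 0.658, -0.0]
ft_force: [0.9, 0.3, -0.7]
finger_gap: 0.0002
grip_force: 0.0
```

```bash
python3 - <<'E'
from h import *
from fit import W
c=ctrl.camera("wrist");p=np.load("p.npy")
q=proj(c,[W(p,(x,y,z)) for z in (.022,.152) for x,y in((-.038,-.038),(-.038,.038),(.038,.038),(.038,-.038))]); print(q.round())
u,v=q.mean(0).astype(int); h=110
im=c["img"][max(0,v-h):v+h,max(0,u-h):u+h]; cv2.imwrite("pics/w2.png",cv2.resize(im,(600,600*im.shape[0]//im.shape[1]),interpolation=cv2.INTER_CUBIC)[:600])
E
```

```text
[[256. 225.]
 [253. 167.]
 [314. 167.]
 [314. 225.]
 [232. 263.]
 [225. 184.]
 [311. 184.]
 [312. 263.]]
```

View pics/w2.png

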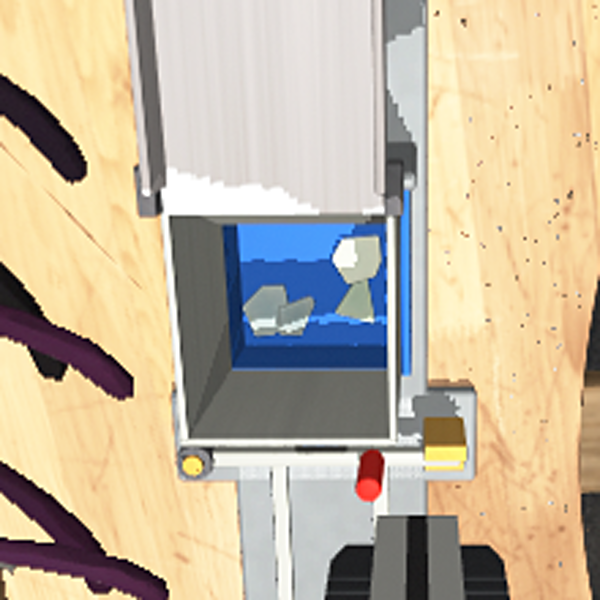

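All four stones lie in the box, at (358,258), (357,302), (265,310) and (295,315). The latch bar is in the catch and the robot is clear of everything, so I'm handing in.

```bash
python3 -c "
from plant import ctrl
print(ctrl.hand_in())"
```

```text
the job is handed in; nothing more can be done
None
```

The job is done and handed in at about 21 s: box home, latch in its catch, all four pieces of sea glass in the box, tray back level, and the tin and knob block untouched.

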